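# Show a glaze test tile to the inspection camera

## Robot

A 6-joint arm with a two-finger parallel gripper is mounted at the origin on a cart in front of the work surface, level with it; the furniture and walls round the work are solid. World frame = base frame: x ahead of the robot, y to its left, z up, the work surface at z = 0. Lengths are in m, angles in rad, forces in N, time in s.
With the tool pointing down it reaches from about 0.225 to 0.875 m from the base axis. Payload 3.4 kg.
Tool frame: the origin (TCP) lies at the very end of the fingers, on their centre line; the grasp point (between the pads) lies 19 mm behind it; z points along the fingers, y is the line along which they close (so a half turn about z gives the same grasp; the last joint's range is limited). The gripper opens to 85 mm and grips with 20 to 120 N. Pads are 22 mm wide; open, the fingers measure 114 mm over their backs; the gripper's body (76 mm by 85 mm) begins 54 mm behind the grasp point. The pads swing forward as they close: fully open they stand 13 mm farther back than shut.
Start: joints at [1.174, 0.276, 1.505, -0, 1.361, -0.121], TCP at [0.157, 0.553, 0.231] pointing down, gripper open.
Joint ranges: [-2.89, 2.89], [-0.75, 2.08], [0.22, 2.7], [-1.18, 4.32], [0.11, 2.71], [-2.7, 2.7]. Speed limits (rad/s): [2.57, 2.57, 3.14, 3.14, 3.14, 3.14].

## Interface

Orientations are given as a unit quaternion [w, x, y, z].
In Python, from rig import get_state, optics, sign_off gives the robot as it stands.
- The arm moves only by the tool send_rows, never from a script. Its argument "increments" is a list of rows, each an object with "gripper": the gripper's target within -1 to 1 (shut at 1, half-way at 0, fully open at -1); "linear": the shift along the world's x, y, z in m, a list of three; "delta_rot": the turn, a rotation vector about the world's x, y, z in rad, a list of three. In form: [{"gripper": gripper, "linear": [dx, dy, dz], "delta_rot": [rx, ry, rz]}, ...]. A call has 1 to 8 rows; each row is the pose to reach, as a shift and turn from the pose commanded when the call began; what a row does not reach only later rows make up. A row lasts 1/10 s, in which the tool goes at most 50 mm and 8.59 degrees, less where a joint would pass 70% of its speed; a pose out of reach is approached as far as the arm can. A call with a gripper value outside its range is refused whole. The fingers move at their own pace and stop on an object; "newtons" is the grip in N (left out, the last holds). Time passes only in rows, so rows that repeat a pose let the fingers close. It gives the time, the measured TCP pose, the force, the opening and the grip force at its end, in the units of the state.
- get_state(): the state, without advancing time (a new reading comes with each control period).
- optics.get_image(name): name is "side" or "top" or "wrist"; returns a dict with "pixels" (480x640x3 uint8, blue, green, red), "K" (3x3 intrinsics, pixels), "rvec" (rotation vector, rad) and "tvec" (3), from world to camera coordinates, as OpenCV has them; the wrist camera has in their place "T_tool_cam" (4x4, takes a point from camera to tool coordinates, whose origin is the TCP and whose axes are the flange's). Camera axes: x right, y down, z forward; pixel columns grow to the right and rows downward; lengths in m; the calibration is good to about 2 mm. The wrist camera is an equidistant fisheye: a pixel r from the principal point sees the ray r / f radians off the axis. A picture is of the moment at which its call begins: read the wrist's pose just before it. There is no depth.
- sign_off(): hands the job in; it is judged then, once.
The state is a dict: "clock": time; "qpos": joint angles; "qd": joint speeds; "effort": joint torques, N m; "position": TCP position; "ee_rot": TCP orientation; "contact_force": force on the tool from outside, world axes, zero at the start; "moment": the same for the moment, N m; "width": finger opening in m; "gripper_force": force on a finger pad.
Only numpy, scipy, OpenCV 4.12 (cv2) and the standard library are available. Lean on these libraries where they do the work, as an engineer would, in place of code of your own. Each camera call takes 0.05 s, during which the arm holds its last target. There are 200 camera calls.

## Task

Turn the handle on the camera stand's light box to half open (45 degrees, the middle mark), then pick out the test tile with the wide foot and hold it up in the air in front of the camera: the face of its upright slab centred on the lens and square to it, about 12 cm away, foot down, the side with the long toe of the foot towards the lens. Do not knock the tile against the stand, leave the two other tiles standing where they are, and finish while still holding the tile steady there.

Things in the scene. Friction and masses are not known exactly. Their poses are not given: they have to be found in the camera images.
- iris_handle (a joint): The diaphragm handle on top of the light box: a steel bar on an upright axis. 0 rad = shut (bar along the stand's -x), pi/4 = half open (middle mark), pi/2 = fully open (bar along the stand's +y); grows clockwise seen from above. Stays where it is left; about 0.06 N m of friction. Starts between 0 and 0.4.
- iris_pivot (a point): Point on the upright axis of the handle, at mid height of the bar, fixed to the stand; its axes are the stand's.
- handle_grip (a point): Point in the middle of the handle bar, 60 mm from the axis, at mid height of the bar. The bar is 10 mm thick, 24 mm tall (12 mm up and down from this point), reaches 80 mm from the axis; the top of the light box (90 x 90 x 60 mm) lies 22 mm below this point. Its axes turn with the bar: -x points along the bar away from the axis, z up.
- stand: The fixed inspection stand: a grey foot plate 150 x 270 x 12 mm with an aluminium light box at its +y end and the camera on a steel post at its -y end. Origin on the bench under the stand; z up. The camera looks along the stand's -x (roughly to the robot's right), tipped down. Light box centre at (-0.010, 0.085), post at (0.050, -0.085).
- lens (a point): Centre of the camera's lens glass, 250 mm above the bench. The camera looks along this frame's -x, which is tipped 20 degrees below level; y is level; z is the camera's up direction. A ring light of 74 mm diameter surrounds the lens; camera and ring lie on the +x side.
- tile_wide: The test tile to show, 50 to 85 g: the one with the wide, 72 x 58 mm, 16 mm thick foot, 82 mm tall in all (the others have small feet). Origin at the middle of the underside of the foot, z up. The upright slab rises from the foot near its heel: x 16 to 28 mm, y -16 to +15 mm, up to z = 82 mm. Its face to be shown looks to the tile's -x; the long toe of the foot sticks out that way, to x = -36 mm. It starts standing on the bench.
- tile_face (a point): Middle of the face to be shown of the wide-footed tile: tile frame (16, 0, 52) mm, axes of the tile; the face looks to -x. It is to be centred on the lens axis, 120 mm from the lens, square to it.
- tile_small_1: A bystander test tile with a small 38 x 25 mm foot, 72 mm tall, standing loose. Origin under the foot.
- tile_small_2: A bystander test tile with a small 37 x 25 mm foot, 76 mm tall, standing loose. Origin under the foot.
Things that resemble listed ones, but are neither listed nor needed, are in the scene too. What is shaped like the tile_wide but orange or pink is not meant.

How it is judged:
On the way, in this order (a step that is already met when the one before it is completed fails the run):
1. the handle stands half open, 45 degrees within 8 (value of joint iris_handle between 0.645 and 0.925 rad), for 0.3 s.
2. the wide-footed tile is lifted off the bench in the fingers (height (world z) of tile_wide above 0.05 m and contact force between the fingers and tile_wide above 1 N), for 0.2 s.
At the end, for the whole second after the job is handed in: Handle at 45 degrees within 8; the fingers hold the wide-footed tile still, clear of bench and stand; the middle of its face 95 to 145 mm from the lens and within 18 mm of its axis sideways and up-down; face to the lens, foot down, within 11 degrees of square to the tipped camera (all of step 1 and contact force between the fingers and tile_wide above 1 N and contact force between stand and tile_wide below 0.1 N and height (world z) of tile_wide above 0.08 m and x of tile_face in the frame of lens between -0.145 and -0.095 m and y of tile_face in the frame of lens between -0.018 and 0.018 m and z of tile_face in the frame of lens between -0.018 and 0.018 m and angle between the x axis of tile_wide and the x axis of lens, either way round below 0.2 rad and angle between the z axis of tile_wide and the z axis of lens, either way round below 0.2 rad and angle between tile_wide's own z axis and vertical below 0.8 rad and x of lens in the frame of tile_wide below -0.05 m and linear speed of tile_wide below 0.02 m/s); the arm keeps its last pose, push and grip.
It fails at once if the tile is knocked against the stand (contact force between stand and tile_wide above 3 N).
It fails at once if another tile is moved from its place (distance of any of tile_small_1, tile_small_2 from where it was at the start of the episode above 0.025 m or angle between any of tile_small_1, tile_small_2's own z axis and vertical above 0.5 rad).
It also fails if it takes over 51 s, if anything falls off the work surface, if the arm or the gripper's body presses on something with over 40 N, if the wrist force passes 120 N, or if a joint passes its speed limit or range.

## Working session

There is one attempt and no reset: what is moved stays moved. The work goes in short steps, Python scripts to look and compute and a tool call to move; the robot and the scene stay as the last step left them, time stands still between calls to the robot, and variables do not carry over. Pictures are saved under pics/ and viewed, at most 10 in all, crops included, and the job is handed in when it is done.

Besides the shell and the picture viewer there is one more tool, called after "Call:" as a command line: name --argument value ..., lists and objects as JSON in quotes. send_rows: Moves the arm, as the interface text tells. Its arguments: {"type":"object","properties":{"increments":{"type":"array"},"newtons":{"type":"number"}},"required":["increments"]}

```bash
mkdir -p pics; ls
cat > h.py <<'E'
import numpy as np, cv2
from rig import get_state, optics
def snap(n,f):
    s=get_state(); im=optics.get_image(n); cv2.imwrite(f'pics/{f}.png',im['pixels'])
    np.save(f'pics/{f}.npy',{'s':s,**{k:v for k,v in im.items() if k!='pixels'}},allow_pickle=True); return im
E
python3 - <<'E'
from h import *
for n in('side','top'):
    im=snap(n,n+'0'); print(n,im['K'].tolist(),im['rvec'],im['tvec'])
    R=cv2.Rodrigues(np.array(im['rvec']))[0]; print('cam pos',-R.T@np.array(im['tvec']))
print(get_state())
E
```

```text
pics
side [[445.9072448946287, 0.0, 317.34487543902446], [0.0, 445.9072448946287, 241.65812881430634], [0.0, 0.0, 1.0]] [ 2.28742488 -0.69862728  0.253476  ] [-0.43714057  0.38477332  0.73366979]
cam pos [ 0.25113002 -0.44220471  0.78663998]
top [[571.5518297609804, 0.0, 313.7653003535268], [0.0, 571.5518297609804, 231.656723951121], [0.0, 0.0, 1.0]] [ 2.0160719  -2.21087567  0.21918677] [0.10311364 0.57499126 1.21673751]
cam pos [0.32481461 0.06557366 1.30839333]
{'clock': 0.1, 'qpos': array([ 1.17401035e+00,  2.76538337e-01,  1.50603621e+00, -9.30639786e-06,
        1.36070337e+00, -1.20974085e-01]), 'qd': array([ 0.00041226, -0.00083354, -0.00147347,  0.00029685,  0.00162644,
        0.00111391]), 'effort': array([ 1.10129160e-03, -4.17696834e+01, -2.46403456e+01, -8.87337478e-05,
        5.76417850e-03,  1.94057651e-05]), 'position': array([0.15639346, 0.55281737, 0.23051064]), 'ee_rot': array([-2.11313241e-04,  1.37468229e-01,  9.90505818e-01, -8.15716235e-04]), 'contact_force': array([-0.3751435 , -0.28672173, -0.17867221]), 'moment': array([-0.00083344, -0.05549175, -0.02464672]), 'gripper_force': 0.0, 'width': 0.08521767627849272}
```

View pics/side0.png

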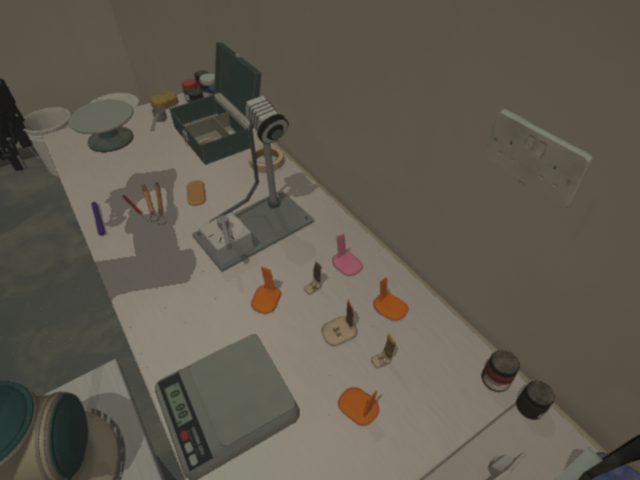

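View pics/top0.png

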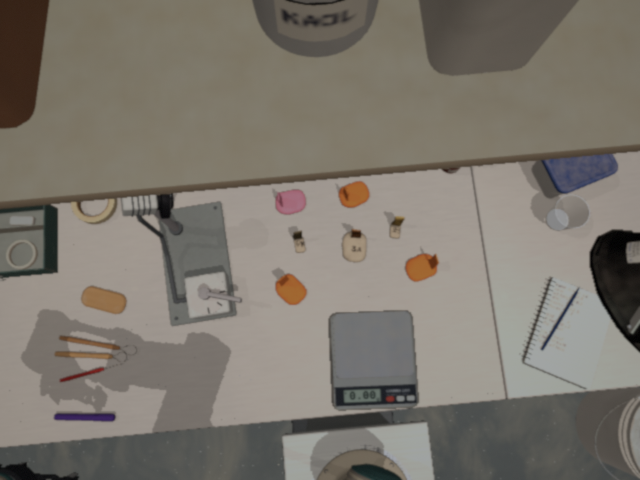

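Run:
```python
import cv2,numpy as np
a=cv2.imread('pics/top0.png');b=cv2.imread('pics/side0.png')
c=cv2.resize(a[180:335,145:415],None,fx=2.96,fy=2.96,interpolation=3)
cv2.imwrite('pics/c1.png',cv2.convertScaleAbs(c,alpha=1.3))
c=cv2.resize(b[85:375,180:420],None,fx=2.05,fy=2.05,interpolation=3)
cv2.imwrite('pics/c2.png',cv2.convertScaleAbs(c,alpha=1.3))
```

```text
(no output)
```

View pics/c1.png

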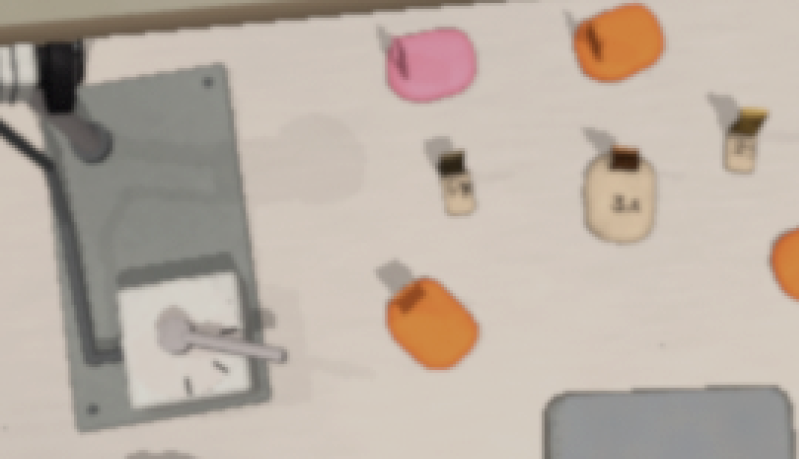

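View pics/c2.png

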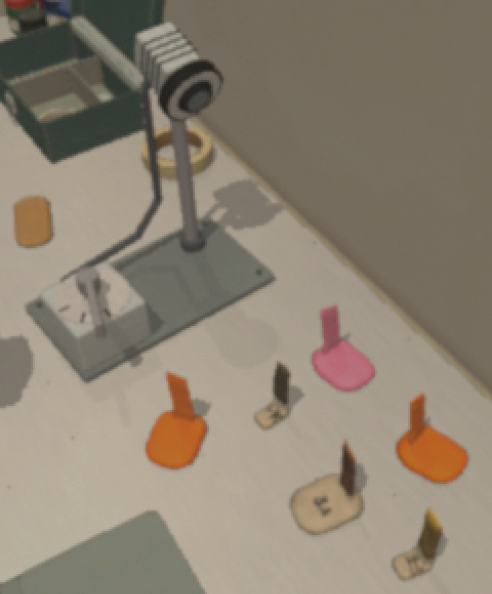

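```bash
cat > fit.py <<'E'
from h import *
from scipy.optimize import least_squares
C={n:np.load(f'pics/{n}0.npy',allow_pickle=True).item() for n in('top','side')}
def proj(n,P):
    c=C[n]; return cv2.projectPoints(np.atleast_2d(P).astype(float),np.array(c['rvec']),np.array(c['tvec']),np.array(c['K']),None)[0][:,0]
def t1(u,v): return ('top',u/2.96+145,v/2.96+180)
def s1(u,v): return ('side',u/2.05+180,v/2.05+85)
def place(p,L):
    L=np.array(L,float); c,s=np.cos(p[2]),np.sin(p[2]); return np.array([p[0]+c*L[0]-s*L[1],p[1]+s*L[0]+c*L[1],L[2]])
def fit(obs,p0):
    f=lambda p:np.concatenate([proj(o[0],place(p,L))[0]-o[1:] for o,L in obs])
    r=least_squares(f,p0,loss='soft_l1'); print(np.round(r.x,4),np.degrees(r.x[2]).round(1),'res',np.round(r.fun,1).reshape(-1,2).tolist()); return r.x
def onplane(o,z):
    c=C[o[0]];R=cv2.Rodrigues(np.array(c['rvec']))[0];t=np.array(c['tvec']);d=R.T@np.linalg.solve(np.array(c['K']),[o[1],o[2],1]);q=-R.T@t
    return q+d*(z-q[2])/d[2]
E
cat > f1.py <<'E'
from fit import *
S=fit([(t1(80,430),(.075,.135,.012)),(t1(270,400),(-.075,.135,.012)),(t1(225,65),(-.075,-.135,.012)),
 (t1(250,390),(-.055,.13,.072)),(t1(130,408),(.035,.13,.072)),(t1(118,290),(.035,.04,.072)),(t1(235,272),(-.055,.04,.072)),
 (s1(27,305),(.075,.135,.012)),(s1(88,378),(-.075,.135,.012)),(s1(273,275),(-.075,-.135,.012))],[.4,.25,np.pi/2])
T=fit([(t1(584,195),(-2e-3,.036 if 0 else .029,.016)),(t1(657,195),(-2e-3,-.029,.016)),(t1(620,242),(-.036,0,.016)),
 (t1(609,149),(.028,.015,.082)),(t1(640,149),(.028,-.016,.082)),(t1(639,171),(.016,-.016,.082)),(t1(610,171),(.016,.015,.082))],[.4,0,0])
print('pivot top',onplane(t1(175,330),.106),'bar tip top',onplane(t1(285,355),.106), 'pivot side',onplane(s1(90,275),.106),'tip side',onplane(s1(101,333),.106))
print('box pivot',place(S,(-.01,.085,.094)))
print('lens side',onplane(s1(196,96),.25),'postline',place(S,(.05,-.085,.25)))
print('small1',onplane(t1(458,195),.016),'small2',onplane(t1(740,150),.016))
print('pink/orange', onplane(t1(432,320),.016))
E
python3 f1.py
```

```text
[0.5467 0.3172 1.6535] 94.7 res [[2.1, 0.5], [4.0, -1.0], [2.2, -2.2], [-2.4, -0.0], [-3.4, 1.2], [-4.7, -0.1], [-3.3, -1.1], [-1.3, 1.3], [-0.5, 1.9], [2.6, 0.3]]
[ 0.5447 -0.0402 -0.0952] -5.5 res [[-0.5, 2.7], [0.1, 2.8], [0.1, 1.5], [-1.4, -0.4], [2.3, -0.4], [2.7, -2.5], [-1.7, -2.5]]
pivot top [0.46567463 0.29196082 0.106     ] bar tip top [0.44079646 0.21516297 0.106     ] pivot side [0.46619558 0.28717813 0.106     ] tip side [0.43813882 0.20130354 0.106     ]
box pivot [0.46283124 0.30017265 0.094     ]
lens side [0.6347823  0.32343685 0.25      ] postline [0.62729173 0.37401536 0.25      ]
small1 [0.56065276 0.08440189 0.016     ] small2 [ 0.57582532 -0.13761306  0.016     ]
pink/orange [0.46576258 0.11258963 0.016     ]
```

Call:
send_rows --increments '[{"gripper": -1, "linear": [0.035, -0.04, 0], "delta_rot": [0, 0, -0.14]}, {"gripper": -1, "linear": [0.07, -0.08, 0], "delta_rot": [0, 0, -0.28]}, {"gripper": -1, "linear": [0.105, -0.12, 0], "delta_rot": [0, 0, -0.42]}, {"gripper": -1, "linear": [0.14, -0.16, 0], "delta_rot": [0, 0, -0.56]}, {"gripper": -1, "linear": [0.175, -0.2, 0], "delta_rot": [0, 0, -0.7]}, {"gripper": -1, "linear": [0.21, -0.24, 0], "delta_rot": [0, 0, -0.84]}, {"gripper": -1, "linear": [0.245, -0.28, 0], "delta_rot": [0, 0, -0.98]}, {"gripper": -1, "linear": [0.284, -0.318, 0], "delta_rot": [0, 0, -1.12]}]' --newtons 60

```text
clock: 0.9
position: [0.4226, 0.2523, 0.2312]
ee_rot: [-0.0, 0.645, 0.764, -0.0]
contact_force: [1.3, 1.0, -0.1]
width: 0.0856
gripper_force: 0.0
```

Call:
send_rows --increments '[{"gripper": -1, "linear": [0, 0, 0], "delta_rot": [0, 0, -0.14]}, {"gripper": -1, "linear": [0, 0, 0], "delta_rot": [0, 0, -0.28]}, {"gripper": -1, "linear": [0, 0, 0], "delta_rot": [0, 0, -0.42]}, {"gripper": -1, "linear": [0, 0, 0], "delta_rot": [0, 0, -0.48]}, {"gripper": -1, "linear": [0, 0, 0], "delta_rot": [0, 0, -0.48]}, {"gripper": -1, "linear": [0, 0, 0], "delta_rot": [0, 0, -0.48]}]'

```text
clock: 1.5
position: [0.4219, 0.2541, 0.2311]
ee_rot: [-0.0, 0.806, 0.592, -0.0]
contact_force: [0.8, 0.0, 0.5]
width: 0.0856
gripper_force: 0.0
```

```bash
cat >> fit.py <<'E'
from scipy.spatial.transform import Rotation as Ro
def wpose(f):
    d=np.load(f'pics/{f}.npy',allow_pickle=True).item(); q=np.array(d['s']['ee_rot']); M=np.eye(4)
    M[:3,:3]=Ro.from_quat(q[[1,2,3,0]]).as_matrix(); M[:3,3]=d['s']['position']
    return M@np.array(d['T_tool_cam']),np.array(d['K'])
def wplane(f,u,v,z):
    M,K=wpose(f); x=(u-K[0,2])/K[0,0]; y=(v-K[1,2])/K[1,1]; r=np.hypot(x,y); d=M[:3,:3]@np.array([x/r*np.sin(r),y/r*np.sin(r),np.cos(r)])
    return M[:3,3]+d*(z-M[2,3])/d[2]
def wproj(f,P):
    M,K=wpose(f); p=M[:3,:3].T@(np.array(P)-M[:3,3]); h=np.hypot(p[0],p[1]); r=np.arctan2(h,p[2]); return np.array([K[0,2]+K[0,0]*r*p[0]/h,K[1,2]+K[1,1]*r*p[1]/h])
E
python3 - <<'E'
from fit import *
im=snap('wrist','w1'); s=get_state(); print(s['position'],s['qpos'],s['contact_force']); M,K=wpose('w1'); print(M.round(3),K.round(1))
for z in(.5,.6,.7,.8,.9): print(z,onplane(('top',200,197),z).round(3),onplane(('top',500,162),z).round(3))
E
```

```text
[0.42191391 0.25417012 0.23113677] [ 4.00897484e-01  1.51619098e-01  1.67155744e+00 -9.19597872e-05
  1.31879253e+00  7.04661308e-01] [0.30887182 0.55887658 1.00761104]
[[ 0.954 -0.282 -0.097  0.447]
 [-0.299 -0.902 -0.311  0.335]
 [-0.     0.326 -0.945  0.374]
 [ 0.     0.     0.     1.   ]] [[371.6   0.  314.3]
 [  0.  371.6 239.6]
 [  0.    0.    1. ]]
0.5 [0.558 0.217 0.5  ] [ 0.57  -0.228  0.5  ]
0.6 [0.529 0.198 0.6  ] [ 0.54  -0.192  0.6  ]
0.7 [0.501 0.179 0.7  ] [ 0.51  -0.156  0.7  ]
0.8 [0.472 0.16  0.8  ] [ 0.479 -0.119  0.8  ]
0.9 [0.443 0.142 0.9  ] [ 0.449 -0.083  0.9  ]
```

View pics/w1.png

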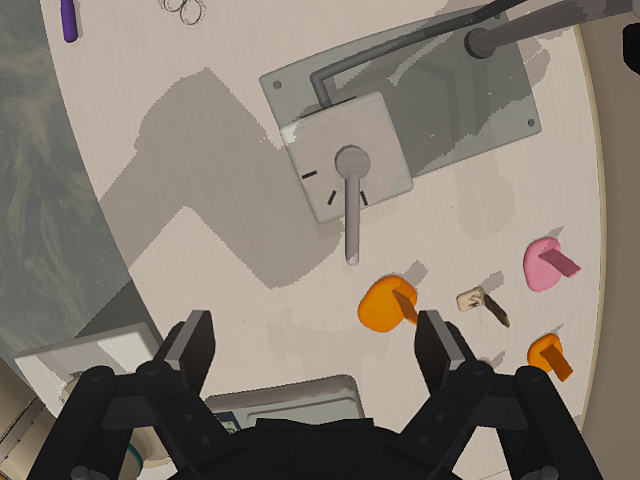

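Run:
```python
from fit import *
f='w1'
pv=wplane(f,352,162,.106); tp=wplane(f,352,264,.106); print('pivot',pv,'tip',tp,np.linalg.norm(tp-pv),np.degrees(np.arctan2(*(tp-pv)[[1,0]])))
for n,u,v in(('m0',364,198),('m45',332,197),('m90',309,175)):
    m=wplane(f,u,v,.072); print(n,m.round(4),np.degrees(np.arctan2(*(m-pv)[[1,0]])))
cs=[((.035,.13,.072),280,125),((.035,.04,.072),378,92),((-.055,.04,.072),413,187),((-.055,.13,.072),322,222)]
for L,u,v in cs: print(L,wplane(f,u,v,.072).round(4))
pl=[(262,78),(541,130)]; print('plate',[wplane(f,u,v,.012).round(4) for u,v in pl])
r=least_squares(lambda p:np.concatenate([wproj(f,place(p,L))-[u,v] for L,u,v in cs]),[.54,.31,1.65]); print('stand',r.x,np.degrees(r.x[2]),r.fun.round(1)); S=r.x
print('pivot pred',place(S,(-.01,.085,.094)), 'post',wplane(f,480,43,.012),place(S,(.05,-.085,.012)))
```

```text
pivot [0.46336022 0.29543614 0.106     ] tip [0.44179796 0.21888153 0.106     ] 0.079533253118741 -105.73032698273819
m0 [0.4667 0.2585 0.072 ] -84.83736541038915
m45 [0.4413 0.2671 0.072 ] -127.85077296461377
m90 [0.4287 0.2904 0.072 ] -171.73773785988243
(0.035, 0.13, 0.072) [0.4189 0.3367 0.072 ]
(0.035, 0.04, 0.072) [0.502  0.3397 0.072 ]
(-0.055, 0.04, 0.072) [0.5095 0.2557 0.072 ]
(-0.055, 0.13, 0.072) [0.4271 0.2489 0.072 ]
plate [array([0.411 , 0.3865, 0.012 ]), array([0.6836, 0.2629, 0.012 ])]
stand [0.54850435 0.31141508 1.64585778] 94.30070431797627 [-3.1  1.1  3.4 -5.5  4.1  1.4 -3.9  3.6]
pivot pred [0.4644936 0.295069  0.094    ] post [0.63269264 0.36674358 0.012     ] [0.62951546 0.36764852 0.012     ]
```

Call:
send_rows --increments '[{"gripper": -1, "linear": [0.0255, -0.0167, -0.01], "delta_rot": [0, 0, 0.03]}, {"gripper": -1, "linear": [0.0255, -0.0167, -0.05], "delta_rot": [0, 0, 0.03]}, {"gripper": -1, "linear": [0.0255, -0.0167, -0.09], "delta_rot": [0, 0, 0.03]}, {"gripper": -1, "linear": [0.0255, -0.0167, -0.125], "delta_rot": [0, 0, 0.03]}, {"gripper": -1, "linear": [0.0255, -0.0167, -0.145], "delta_rot": [0, 0, 0.03]}, {"gripper": -1, "linear": [0.0255, -0.0167, -0.145], "delta_rot": [0, 0, 0.03]}]' --newtons 20

```text
clock: 2.15
position: [0.4451, 0.2366, 0.0835]
ee_rot: [-0.001, 0.797, 0.604, -0.003]
contact_force: [-0.9, -0.1, -0.6]
width: 0.085
gripper_force: 0.0
```

Call:
send_rows --increments '[{"gripper": 1, "linear": [0, 0, 0], "delta_rot": [0, 0, 0]}, {"gripper": 1, "linear": [0, 0, 0], "delta_rot": [0, 0, 0]}, {"gripper": 1, "linear": [0, 0, 0], "delta_rot": [0, 0, 0]}, {"gripper": 1, "linear": [0, 0, 0], "delta_rot": [0, 0, 0]}, {"gripper": 1, "linear": [0, 0, 0], "delta_rot": [0, 0, 0]}, {"gripper": 1, "linear": [0, 0, 0], "delta_rot": [0, 0, 0]}, {"gripper": 1, "linear": [0, 0, 0], "delta_rot": [0, 0, 0]}, {"gripper": 1, "linear": [0, 0, 0], "delta_rot": [0, 0, 0]}]'

```text
clock: 2.95
position: [0.4479, 0.2376, 0.087]
ee_rot: [0.0, 0.797, 0.604, 0.001]
contact_force: [-1.4, -0.8, 5.5]
width: 0.0091
gripper_force: 26.2
```

Call:
send_rows --increments '[{"gripper": 1, "linear": [-0.0057, 0.0019, 0], "delta_rot": [0, 0, -0.1]}, {"gripper": 1, "linear": [-0.0112, 0.0044, 0], "delta_rot": [0, 0, -0.2]}, {"gripper": 1, "linear": [-0.0164, 0.0074, 0], "delta_rot": [0, 0, -0.3]}, {"gripper": 1, "linear": [-0.0222, 0.0117, 0], "delta_rot": [0, 0, -0.42]}, {"gripper": 1, "linear": [-0.0222, 0.0117, 0], "delta_rot": [0, 0, -0.42]}, {"gripper": 1, "linear": [-0.0222, 0.0117, 0], "delta_rot": [0, 0, -0.42]}, {"gripper": 1, "linear": [-0.0222, 0.0117, 0], "delta_rot": [0, 0, -0.42]}]'

```text
clock: 3.65
position: [0.4265, 0.2489, 0.087]
ee_rot: [0.0, 0.905, 0.425, 0.001]
contact_force: [0.6, -1.9, 6.5]
width: 0.0094
gripper_force: 26.4
```

Call:
send_rows --increments '[{"gripper": -1, "linear": [0, 0, 0], "delta_rot": [0, 0, 0]}, {"gripper": -1, "linear": [0, 0, 0], "delta_rot": [0, 0, 0]}, {"gripper": -1, "linear": [0, 0, 0], "delta_rot": [0, 0, 0]}, {"gripper": -1, "linear": [0, 0, 0], "delta_rot": [0, 0, 0]}, {"gripper": -1, "linear": [0, 0, 0], "delta_rot": [0, 0, 0]}, {"gripper": -1, "linear": [0, 0, 0.05], "delta_rot": [0, 0, 0]}, {"gripper": -1, "linear": [0, 0, 0.1], "delta_rot": [0, 0, 0]}, {"gripper": -1, "linear": [0, 0, 0.15], "delta_rot": [0, 0, 0]}]'

```text
clock: 4.45
position: [0.4249, 0.2491, 0.2378]
ee_rot: [-0.0, 0.906, 0.424, -0.0]
contact_force: [1.2, 0.6, -0.3]
width: 0.0854
gripper_force: 0.0
```

Call:
send_rows --increments '[{"gripper": -1, "linear": [0.007, -0.02, 0], "delta_rot": [0, 0, 0.14]}, {"gripper": -1, "linear": [0.014, -0.04, 0], "delta_rot": [0, 0, 0.28]}, {"gripper": -1, "linear": [0.021, -0.06, 0], "delta_rot": [0, 0, 0.42]}, {"gripper": -1, "linear": [0.028, -0.08, 0], "delta_rot": [0, 0, 0.56]}, {"gripper": -1, "linear": [0.035, -0.1, 0], "delta_rot": [0, 0, 0.7]}, {"gripper": -1, "linear": [0.042, -0.12, 0], "delta_rot": [0, 0, 0.84]}, {"gripper": -1, "linear": [0.049, -0.14, 0], "delta_rot": [0, 0, 0.98]}, {"gripper": -1, "linear": [0.056, -0.16, 0], "delta_rot": [0, 0, 1.12]}]' --newtons 60

```text
clock: 5.25
position: [0.4814, 0.0884, 0.2362]
ee_rot: [-0.0, 0.539, 0.842, 0.0]
contact_force: [0.6, 0.2, 0.0]
width: 0.0854
gripper_force: 0.0
```

Call:
send_rows --increments '[{"gripper": -1, "linear": [0.007, -0.02, 0], "delta_rot": [0, 0, 0.14]}, {"gripper": -1, "linear": [0.014, -0.04, 0], "delta_rot": [0, 0, 0.28]}, {"gripper": -1, "linear": [0.021, -0.06, 0], "delta_rot": [0, 0, 0.42]}, {"gripper": -1, "linear": [0.028, -0.08, 0], "delta_rot": [0, 0, 0.56]}, {"gripper": -1, "linear": [0.035, -0.1, 0], "delta_rot": [0, 0, 0.7]}, {"gripper": -1, "linear": [0.042, -0.12, 0], "delta_rot": [0, 0, 0.84]}, {"gripper": -1, "linear": [0.049, -0.129, 0], "delta_rot": [0, 0, 0.98]}, {"gripper": -1, "linear": [0.049, -0.129, 0], "delta_rot": [0, 0, 1.05]}]'

```text
clock: 6.05
position: [0.5312, -0.0413, 0.236]
ee_rot: [0.0, 0.047, 0.999, -0.0]
contact_force: [0.4, 0.1, 0.6]
width: 0.0854
gripper_force: 0.0
```

Run:
```python
from fit import *
im=snap('wrist','w2'); s=get_state(); print(s['position'],s['ee_rot'],s['qpos'])
c=cv2.resize(im['pixels'][0:400,80:600],None,fx=1.5,fy=1.5,interpolation=3); cv2.imwrite('pics/w2c.png',c)
```

```text
[ 0.53066863 -0.04059036  0.2359677 ] [-2.17312229e-04  4.60166475e-02  9.98940646e-01  7.79006049e-05] [-2.07168416e-01  2.08974601e-01  1.58557528e+00  8.61921277e-05
  1.34749676e+00 -1.68591804e+00]
```

View pics/w2c.png

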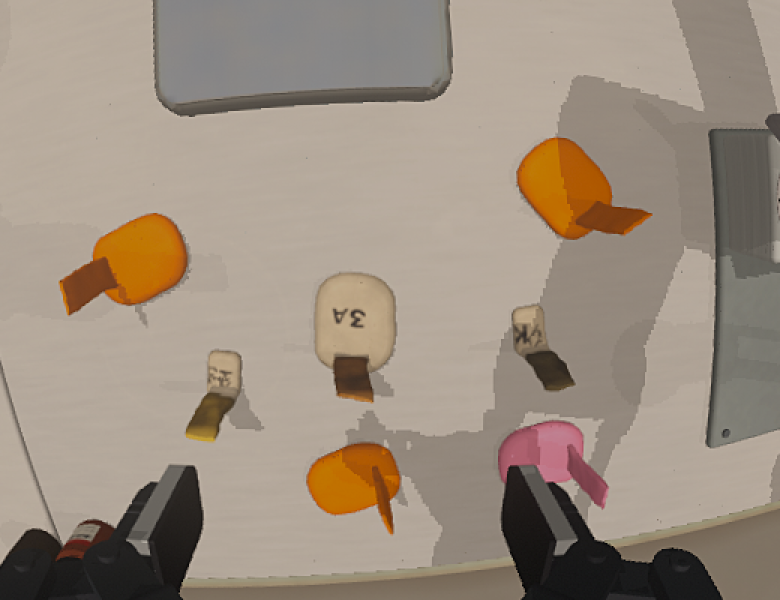

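Run:
```python
from fit import *
f='w2'
o=[((.016,-.016,.016),334,358),((.016,.015,.016),369,357),((.028,-.016,.082),337,400),((.028,.015,.082),374,402),((0,-.029,.016),315,322),((0,.029,.016),396,322),((-.036,0,.014),352,273)]
g=lambda p:np.concatenate([(wproj(f,place(p,L))-[u/1.5+80,v/1.5]) for L,u,v in o])
r=least_squares(g,[.54,-.04,-.1]); print(r.x,np.degrees(r.x[2]),r.fun.round(1).reshape(-1,2).tolist()); p=r.x
print('slab ctr',place(p,(.022,-.0005,.05)))
for n,u,v in(('L',334,358),('R',369,357)): print(n,wplane(f,u/1.5+80,v/1.5,.016))
for n,u,v in(('L',337,400),('R',374,402)): print(n,wplane(f,u/1.5+80,v/1.5,.082))
```

```text
[ 0.54913413 -0.04048166 -0.07856728] -4.501573665333046 [[-2.0, -5.7], [4.9, -5.4], [-6.3, 2.9], [4.7, 1.1], [-2.5, 3.5], [0.6, 2.8], [0.9, 0.4]]
slab ctr [ 0.57102702 -0.04270682  0.05      ]
L [ 0.570123  -0.0562582  0.016    ]
R [ 0.57162847 -0.03223915  0.016     ]
L [ 0.57352519 -0.05291954  0.082     ]
R [ 0.57677453 -0.03170828  0.082     ]
```

Call:
send_rows --increments '[{"gripper": -1, "linear": [0.04, -0.003, 0], "delta_rot": [0, 0, 0.01]}, {"gripper": -1, "linear": [0.04, -0.003, -0.04], "delta_rot": [0, 0, 0.01]}, {"gripper": -1, "linear": [0.04, -0.003, -0.08], "delta_rot": [0, 0, 0.01]}, {"gripper": -1, "linear": [0.04, -0.003, -0.12], "delta_rot": [0, 0, 0.01]}, {"gripper": -1, "linear": [0.04, -0.003, -0.15], "delta_rot": [0, 0, 0.01]}, {"gripper": -1, "linear": [0.04, -0.003, -0.18], "delta_rot": [0, 0, 0.01]}, {"gripper": -1, "linear": [0.04, -0.003, -0.196], "delta_rot": [0, 0, 0.01]}, {"gripper": -1, "linear": [0.04, -0.003, -0.196], "delta_rot": [0, 0, 0.01]}]' --newtons 60

```text
clock: 6.9
position: [0.568, -0.0421, 0.0377]
ee_rot: [-0.003, 0.043, 0.999, 0.001]
contact_force: [-0.0, -0.2, 0.4]
width: 0.0851
gripper_force: 0.0
```

Call:
send_rows --increments '[{"gripper": 1, "linear": [0, 0, 0], "delta_rot": [0, 0, 0]}, {"gripper": 1, "linear": [0, 0, 0], "delta_rot": [0, 0, 0]}, {"gripper": 1, "linear": [0, 0, 0], "delta_rot": [0, 0, 0]}, {"gripper": 1, "linear": [0, 0, 0], "delta_rot": [0, 0, 0]}, {"gripper": 1, "linear": [0, 0, 0], "delta_rot": [0, 0, 0]}, {"gripper": 1, "linear": [0, 0, 0], "delta_rot": [0, 0, 0]}, {"gripper": 1, "linear": [0, 0, 0], "delta_rot": [0, 0, 0]}]'

```text
clock: 7.6
position: [0.5715, -0.0436, 0.0422]
ee_rot: [0.002, 0.043, 0.999, -0.001]
contact_force: [-1.4, -0.5, 5.6]
width: 0.0254
gripper_force: 58.4
```

Call:
send_rows --increments '[{"gripper": 1, "linear": [0, 0, 0.02], "delta_rot": [0, 0, 0]}, {"gripper": 1, "linear": [0, 0, 0.05], "delta_rot": [0, 0, 0]}, {"gripper": 1, "linear": [0, 0, 0.085], "delta_rot": [0, 0, 0]}, {"gripper": 1, "linear": [0, 0, 0.12], "delta_rot": [0, 0, 0]}, {"gripper": 1, "linear": [0, 0, 0.15], "delta_rot": [0, 0, 0]}, {"gripper": 1, "linear": [0, 0, 0.16], "delta_rot": [0, 0, 0]}, {"gripper": 1, "linear": [0, 0, 0.16], "delta_rot": [0, 0, 0]}]'

```text
clock: 8.3
position: [0.5711, -0.0429, 0.2018]
ee_rot: [0.002, 0.043, 0.999, -0.0]
contact_force: [-0.2, -0.3, -0.6]
width: 0.0252
gripper_force: 58.2
```

```bash
cat > tgt.py <<'E'
from fit import *
def target(L=(.634,.323,.25),yaw=94.7,d=.122,off=(-.0065,0,.010),ty=None):
    a=np.radians(yaw); s=get_state(); q=np.array(s['ee_rot']); R0=Ro.from_quat(q[[1,2,3,0]])
    Rl=Ro.from_euler('z',a)*Ro.from_euler('y',-np.radians(20))   # lens x up 20deg
    Rt=Rl*Ro.from_euler('z',np.pi)*Ro.identity()                  # tile: x=-lens x, z=lens z
    # tool in tile: tool z=-tile z, tool y=+tile y, tool x=-tile x
    Rtool=Rt*Ro.from_matrix(np.diag([-1,1,-1]))
    tcp=np.array(L)+Rl.apply([-d,0,0])-Rt.apply(off)
    return tcp,tcp-s['position'],(Rtool*R0.inv()).as_rotvec(),s
if __name__=='__main__':
    im=snap('wrist','w3'); c=cv2.resize(im['pixels'][100:480,150:500],None,fx=1.5,fy=1.5,interpolation=3); cv2.imwrite('pics/w3c.png',c)
    t,d,r,s=target(); print('tcp',t,'delta',d,'rot',r,np.linalg.norm(r)); print(s['position'],s['ee_rot'],s['qpos'],s['width'],s['gripper_force'])
    Rx=Ro.from_rotvec(r); 
    for k in np.linspace(.125,1,8): print(k,(r*k).round(3))
E
python3 tgt.py
```

```text
tcp [0.64361387 0.20606424 0.19665349] delta [ 0.07356937  0.24880638 -0.00337655] rot [ 0.2685246   0.26762216 -1.38768846] 1.4385431274922424
[ 0.5700445  -0.04274215  0.20003004] [-1.71259720e-05  4.28845842e-02  9.99080032e-01  3.59083263e-05] [-1.96586863e-01  2.89888557e-01  1.56419643e+00  6.84543374e-05
  1.28755251e+00 -1.68160684e+00] 0.025626381604188408 58.13758034695638
0.125 [ 0.034  0.033 -0.173]
0.25 [ 0.067  0.067 -0.347]
0.375 [ 0.101  0.1   -0.52 ]
0.5 [ 0.134  0.134 -0.694]
0.625 [ 0.168  0.167 -0.867]
0.75 [ 0.201  0.201 -1.041]
0.875 [ 0.235  0.234 -1.214]
1.0 [ 0.269  0.268 -1.388]
```

View pics/w3c.png

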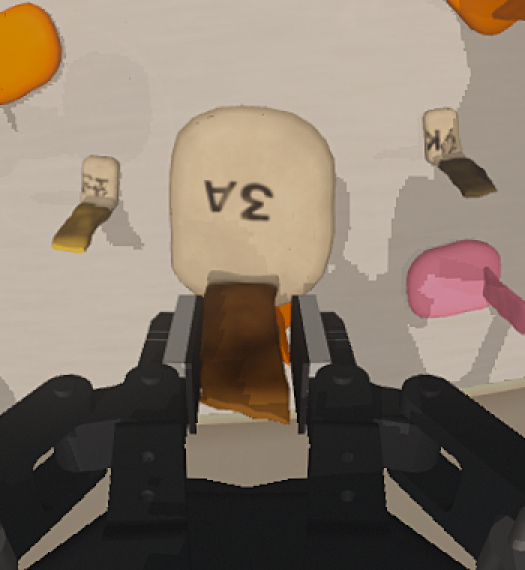

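Run:
```python
from fit import *
f='w3'; M,K=wpose(f); s=np.load('pics/w3.npy',allow_pickle=True).item()['s']
dz=s['position'][2]-.0422
o=[((0,-.029,.014),171,190),((0,.029,.014),334,190),((-.036,0,.014),252,106),((.016,-.012,.016),207,273),((.016,.012,.016),278,275)]
def g(p,pit=0):
    R=Ro.from_euler('zy',[p[2],pit]); piv=np.array([.022,0,.06])
    return np.concatenate([wproj(f,np.array([p[0],p[1],dz])+R.apply(np.array(L)-piv)+piv)-[u/1.5+150,v/1.5+100] for L,u,v in o])
for pit in(-.15,-.07,0,.07,.15):
    r=least_squares(g,[.55,-.04,-.08],args=(pit,)); print(pit,r.x.round(4),r.cost.round(1),r.fun.round(1).reshape(-1,2).tolist(),s['position'])
```

```text
-0.15 [ 0.54   -0.0421 -0.1128] 328.1 [[-6.7, 11.2], [1.2, 14.7], [-0.3, -4.4], [2.5, -10.8], [3.3, -10.7]] [ 0.57109496 -0.04294817  0.20180698]
-0.07 [ 0.5435 -0.0421 -0.1142] 338.9 [[-7.2, 11.4], [1.5, 14.9], [-0.2, -4.6], [2.5, -10.8], [3.3, -10.8]] [ 0.57109496 -0.04294817  0.20180698]
0 [ 0.5463 -0.0421 -0.1154] 350.8 [[-7.7, 11.6], [1.9, 15.0], [-0.0, -4.6], [2.4, -11.0], [3.4, -11.0]] [ 0.57109496 -0.04294817  0.20180698]
0.07 [ 0.549  -0.042  -0.1166] 365.5 [[-8.3, 11.8], [2.4, 15.0], [0.2, -4.2], [2.3, -11.2], [3.4, -11.4]] [ 0.57109496 -0.04294817  0.20180698]
0.15 [ 0.5518 -0.042  -0.1179] 386.6 [[-9.1, 12.1], [3.1, 15.0], [0.5, -3.5], [2.1, -11.7], [3.5, -12.0]] [ 0.57109496 -0.04294817  0.20180698]
```

Call:
send_rows --increments '[{"gripper": 1, "linear": [0.005, 0.012, 0], "delta_rot": [0.022, 0.022, -0.114]}, {"gripper": 1, "linear": [0.01, 0.024, 0], "delta_rot": [0.045, 0.045, -0.23]}, {"gripper": 1, "linear": [0.016, 0.036, 0], "delta_rot": [0.067, 0.067, -0.347]}, {"gripper": 1, "linear": [0.022, 0.05, 0], "delta_rot": [0.09, 0.09, -0.463]}, {"gripper": 1, "linear": [0.03, 0.065, 0], "delta_rot": [0.112, 0.112, -0.58]}, {"gripper": 1, "linear": [0.036, 0.08, 0], "delta_rot": [0.134, 0.134, -0.694]}, {"gripper": 1, "linear": [0.042, 0.095, 0], "delta_rot": [0.157, 0.157, -0.81]}, {"gripper": 1, "linear": [0.042, 0.1, 0], "delta_rot": [0.168, 0.167, -0.867]}]'

```text
clock: 9.15
position: [0.6119, 0.0582, 0.1971]
ee_rot: [-0.087, 0.459, 0.881, 0.077]
contact_force: [0.2, -1.0, -0.9]
width: 0.0253
gripper_force: 58.2
```

Run:
```python
from tgt import *
t,d,r,s=target(); print('delta',d,'rot',r,s['position'],s['qpos'],s['contact_force'])
t,d,r,s=target(d=.19); print('pre',d)
```

```text
delta [ 0.03176041  0.14788001 -0.00044411] rot [ 0.09786374  0.09558049 -0.51773901] [0.61185346 0.05818423 0.19709759] [-0.14018671  0.40147189  1.42435228  0.20560284  1.43266015 -0.79101843] [ 0.18668719 -0.95067456 -0.92721314]
pre [ 0.03699621  0.08419578 -0.02370148]
```

Call:
send_rows --increments '[{"gripper": 1, "linear": [0.008, 0.017, -0.004], "delta_rot": [0.02, 0.019, -0.104]}, {"gripper": 1, "linear": [0.015, 0.034, -0.009], "delta_rot": [0.039, 0.038, -0.207]}, {"gripper": 1, "linear": [0.022, 0.05, -0.014], "delta_rot": [0.059, 0.057, -0.311]}, {"gripper": 1, "linear": [0.03, 0.067, -0.019], "delta_rot": [0.078, 0.076, -0.414]}, {"gripper": 1, "linear": [0.037, 0.084, -0.023], "delta_rot": [0.098, 0.096, -0.518]}, {"gripper": 1, "linear": [0.037, 0.084, -0.023], "delta_rot": [0.098, 0.096, -0.518]}, {"gripper": 1, "linear": [0.037, 0.084, -0.023], "delta_rot": [0.098, 0.096, -0.518]}]'

```text
clock: 9.85
position: [0.6482, 0.1408, 0.1752]
ee_rot: [-0.126, 0.666, 0.726, 0.116]
contact_force: [0.2, -1.3, -0.4]
width: 0.0255
gripper_force: 58.2
```

Run:
```python
from tgt import *
t,d,r,s=target(); print('delta',d,'rot',r,s['position'],s['qpos'],s['contact_force'])
im=snap('side','s2'); c=cv2.resize(im['pixels'][40:240,160:400],None,fx=3,fy=3,interpolation=3); cv2.imwrite('pics/s2c.png',c)
```

```text
delta [-0.00453714  0.06524598  0.02144623] rot [ 0.00473688  0.00050255 -0.00517765] [0.64815101 0.14081826 0.17520725] [-0.07780095  0.44812305  1.43274765  0.34960146  1.33408232 -0.26038473] [ 0.16936929 -1.27027748 -0.43214778]
```

View pics/s2c.png

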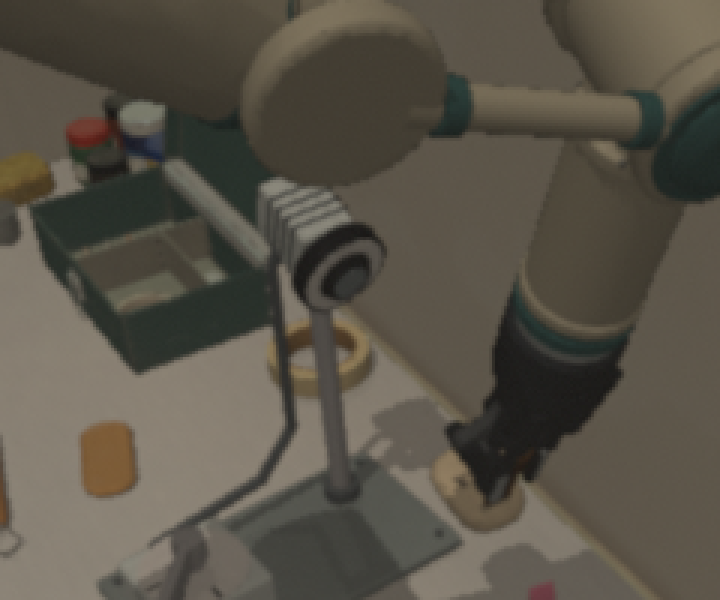

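Call:
send_rows --increments '[{"gripper": 1, "linear": [-0.001, 0.015, 0.005], "delta_rot": [0, 0, 0]}, {"gripper": 1, "linear": [-0.002, 0.032, 0.01], "delta_rot": [0, 0, 0]}, {"gripper": 1, "linear": [-0.004, 0.048, 0.016], "delta_rot": [0, 0, 0]}, {"gripper": 1, "linear": [-0.0045, 0.06, 0.02], "delta_rot": [0, 0, 0]}, {"gripper": 1, "linear": [-0.0045, 0.065, 0.0215], "delta_rot": [0, 0, 0]}, {"gripper": 1, "linear": [-0.0045, 0.065, 0.0215], "delta_rot": [0, 0, 0]}, {"gripper": 1, "linear": [-0.0045, 0.065, 0.0215], "delta_rot": [0, 0, 0]}]'

```text
clock: 10.6
position: [0.6448, 0.2061, 0.1986]
ee_rot: [-0.125, 0.666, 0.726, 0.117]
contact_force: [-0.5, -0.3, -1.1]
width: 0.025
gripper_force: 58.2
```

Run:
```python
from tgt import *
t,d,r,s=target(); print('delta',d,'rot',r,s['position'],s['width'],s['gripper_force'],s['contact_force'])
q=np.array(s['ee_rot']); R=Ro.from_quat(q[[1,2,3,0]])*Ro.from_matrix(np.diag([-1,1,-1]))
im=snap('side','s3'); w=snap('wrist','w4')
a=cv2.resize(im['pixels'][100:260,220:380],None,fx=2.5,fy=2.5,interpolation=3)
b=cv2.resize(w['pixels'],(533,400))[:,70:470]
def O(pit,c):
    Q=R*Ro.from_euler('y',pit); base=np.array(s['position'])-R.apply([0,0,-.019])*0
    x=[.036,.036,-.02,-.036,-.036,-.02]; y=[.022,-.022,-.029,-.018,.018,.029]
    # tile pts relative to grip point (.0225,0,.0612) ; TCP at z .0422
    g=np.array([.0225,0,.061]); gp=s['position']+R.apply([0,0,.019])
    for zz in(0,.016):
        P=gp+Q.apply(np.c_[x,y,np.full(6,zz)]-g)
        p=(proj('side',P)-[220,100])*2.5; cv2.polylines(a,[p.astype(np.int32)],True,c,1)
    P=gp+Q.apply(np.c_[x,y,np.full(6,.016)]-g); pw=np.array([wproj('w4',k) for k in P])*400/480-[70,0]
    cv2.polylines(b,[pw.astype(np.int32)],True,c,1)
O(0,(0,255,0)); O(.17,(0,0,255)); O(-.17,(255,0,0))
L=proj('side',np.array([[.634,.323,.25]]))[0]; cv2.circle(a,tuple(((L-[220,100])*2.5).astype(int)),3,(0,0,255),-1)
pl=wproj('w4',[.634,.323,.25])*400/480-[70,0]; cv2.circle(b,tuple(pl.astype(int)),4,(0,0,255),-1)
cv2.imwrite('pics/f1.png',np.hstack([a,b]))
```

```text
delta [-1.15345164e-03 -6.19474291e-05 -1.98723944e-03] rot [ 0.00444322  0.00389938 -0.00309793] [0.64476732 0.20612618 0.19864072] 0.024987106097738715 58.24335378649266 [-0.5300517  -0.32296421 -1.06156446]
```

View pics/f1.png

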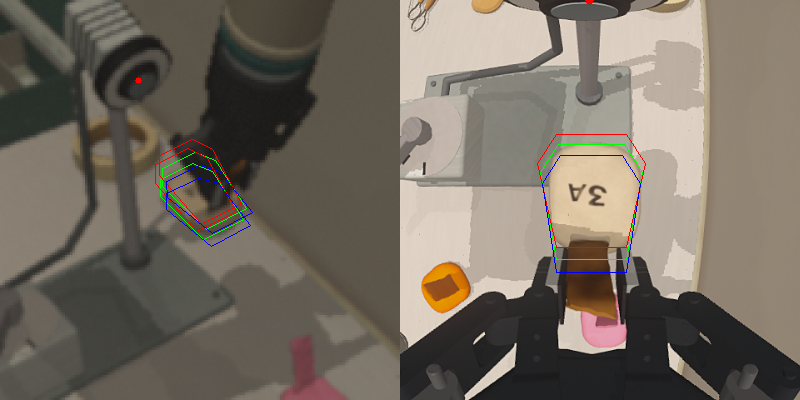

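```bash
python3 -c "
from rig import get_state,sign_off
s=get_state(); print(s['clock'],abs(s['qd']).max(),s['gripper_force']); print(sign_off())"
```

```text
10.7 0.004273200796891383 58.24354191923703
the job is handed in; nothing more can be done
None
```

I handed the job in at 10.7 s with the handle at about 45° and the wide-footed tile held steady, toe and face towards the lens, about 12 cm away and tipped square to it; the two small tiles were not touched. The handle angle comes from the gripper's pose at release (I did not re-measure it in a picture), and sign-off returned no verdict.

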